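Clamp a shoe heel in the slip-clutch vice

ROBOT

A 6-joint arm with a two-finger parallel gripper is mounted at the origin on the work surface. World frame = base frame: x ahead of the robot, y to its left, z up, the work surface at z = 0. Lengths are in m, angles in rad, forces in N, time in s.
With the tool pointing down it reaches from about 0.4 to 0.825 m from the base axis. Payload 7 kg.
Tool frame: the origin (TCP) lies midway between the tips of the shut fingers; the grasp point (between the pads) lies 19 mm behind it; z points along the fingers, y is the direction in which the jaws open and shut (so a half turn about z gives the same grasp; the last joint's range is limited). The gripper opens to 88 mm and grips with 3 to 60 N. Pads are 19 mm wide; open, the fingers measure 130 mm over their backs; the gripper's body (78 mm by 193 mm) begins 47 mm behind the grasp point.
Start: joints at [-0.924, 0.359, 0.012, 0, -1.224, -0.288], TCP at [0.237, -0.632, 0.227] pointing down, gripper open.
Joint ranges: [-3.07, 3.07], [-1.43, 2.12], [-1.02, 1.25], [-3.03, 1.67], [-3.05, -0], [-3.03, 3.03]. Speed limits (rad/s): [2.39, 2.39, 3.01, 3.14, 3.14, 3.14].

INTERFACE

Orientations are given as [roll, pitch, yaw] about the fixed x, y, z axes, in that order (R = Rz(yaw) Ry(pitch) Rx(roll)).
In Python, from station import get_state, grab_frame, camera_info, job_done gives the robot as it stands. The module is installed in compiled form; this text tells all that it offers.
- The arm moves only by the shell command python3 -m inch 'ROWS' [FORCE]. ROWS is JSON, a list that holds one entry, the list of rows, each a list of 7 numbers: the shift along the tool's x, y, z normalised to -1 to 1, where 1 is 50 cm, then the turn, a rotation vector about the tool's x, y, z normalised to -1 to 1, where 1 is 180 degrees, then the closure, from 0 (fully open) to 1 (shut). A call has 1 to 20 rows; each row shifts and turns the commanded pose from where the row before left it, along the tool's axes as they then stand; what a row does not reach is not made up. A row lasts 1/10 s, in which the tool goes at most 50 mm and 8.59 degrees, less where a joint would pass 70% of its speed; a pose out of reach is approached as far as the arm can. A call with a number of a shift or a turn outside -1 to 1 is refused whole. A call with a gripper value outside its range is refused whole. The fingers move at their own pace and stop on an object; FORCE is the grip in N (left out, the last holds). Time passes only in rows, so rows that do not move let the fingers close. It gives the time, the measured TCP pose, the force and the opening at its end, in the units of the state.
- get_state(): the state, without advancing time (a new reading comes with each control period).
- grab_frame(name): name is "scene" or "top" or "wrist"; returns the picture (384x512x3 uint8, blue, green, red); there is no depth.
- camera_info(name): a dict with "vertical_fov" (degrees; the focal length in pixels is half the picture's height over the tangent of half this angle, whatever the lens; pixels are square), "cx", "cy" (the principal point, pixels), "R" (3x3) and "t" (3): a world point X has camera coordinates R X + t. Camera axes: x right, y down, z forward; pixel columns grow to the right and rows downward; lengths in m; the calibration is good to about 2 mm. A picture is of the moment at which its call begins: read the wrist's pose just before it. camera_info takes no time and is no camera call; for the wrist camera it gives the pose at the moment of the call.
- job_done(): hands the job in, once; it reports no verdict.
The state is a dict: "t": time; "q": joint angles; "qd": joint speeds; "joint_efforts": joint torques, N m; "eef_pos": TCP position; "ee_rot": TCP orientation; "force": force on the tool from outside, world axes, zero at the start; "moment": the same for the moment, N m; "width": finger opening in m.
Only numpy, scipy, OpenCV 4.12 (cv2) and the standard library are available. Lean on these libraries where they do the work, as an engineer would, in place of code of your own. Each camera call takes 0.05 s, during which the arm holds its last target.

TASK

Stand the brown shoe heel upright on the bed of the small vice, in the middle of the channel with its long sides facing the jaws, and let go of it. Then turn the crank clockwise (seen from above) until its torque clutch slips, visibly (a good six degrees or more) but by no more than an eighth of a turn, stop, and let go, leaving the heel clamped. Leave everything else on the bench where it is.

Things in the scene. Friction and masses are not known exactly. Their poses are not given: they have to be found in the camera images.
- heel: Brown stacked-leather block heel with a black rubber top piece, to be clamped: 56 mm long (its x), 38 mm thick (its y), 54 mm tall (its z), about 130 g, standing upright and loose on the bench. Origin at the centre of its underside. A cream-coloured heel of the same size stands by; it is not wanted.
- vice: Bench vice, fixed: grey bed 110 (its x) x 250 (its y) x 22 mm thick, origin under its centre. Two dark steel jaws on it, 60 mm long in x, tops 52 mm above the bench: fixed jaw's face at y = -91 mm, moving jaw's face opposite, at first between y = -37 and -43.5 mm. The channel between is open above and at its x ends. Green gearbox 80 x 80 mm, top 60 mm above the bench, at y = +70 mm, crank on top.
- jaw: The moving dark steel jaw; its gripping face lies 37 mm to the vice's -y from its origin, which is level with the bed's top. It creeps towards the fixed jaw (-y of the vice) as the crank turns clockwise, until it squeezes the heel against the fixed jaw. It stays when the crank is let go.
- channel (a point): Point on the top surface of the bed (22 mm above the bench), midway along the jaws and 27 mm from the fixed jaw's face: a good place for the centre of the heel's underside.
- collar: Aluminium disc, 68 mm across, 8 mm thick, on the gearbox, with a red mark on its rim along its +x. Origin on its vertical turning axis, at its underside, 60 mm above the bench, at x = 0, y = 70 mm of the vice. It drives the jaw and turns with the crank while the clutch holds; once the heel is clamped it stops and the crank slips on it.
- crank: Steel crank on the collar's axis, joined to it by the clutch. Origin on the axis, 68.5 mm above the bench; arm along its -x to the knob 58 mm out, yellow pointer along its +x. Pointer and red mark start in line; the angle between them is the slip. At first the arm points along the vice's -x or up to 0.8 rad clockwise of it; it turns 1 to 2.3 rad clockwise before it slips.
- knob_mid (a point): Mid-height, on the axis, of the crank's black upright knob: 24 mm across, 42 mm tall, free to spin. 101 mm above the bench; the arm below tops out at 80 mm. Pushed sideways here, free turning takes 5 N; once the heel is squeezed it climbs within 0.2 rad to 11 N, and there the clutch slips at a level force. With the hand stopped and still holding, 1 to 5 N remain when free, 8 to 10 N when slipping.
- heel_cream: Bystander: cream-coloured heel, 56 x 38 x 54 mm, origin at the centre of its underside.
- tin: Bystander: polish tin with blue lid, 72 mm across, 29 mm high, origin at the centre of its underside.
- tin_dark: Bystander: polish tin with dark lid, 72 mm across, 29 mm high.
- brush: Bystander: wooden shoe brush, 165 x 52 x 38 mm, lying bristles down, long along its x.
- bottle: Bystander: green bottle, 52 mm across, 130 mm high, standing.
- hammer: Bystander: hammer, 240 mm long, lying along its x.

How it is judged:
On the way, in this order (a step that is already met when the one before it is completed fails the run):
1. the brown heel stands upright on the bed in the vice's channel, let go, before the clutch has slipped (x of heel in the frame of vice between -0.015 and 0.015 m and y of heel in the frame of vice between -0.08 and -0.05 m and z of heel in the frame of vice below 0.026 m and angle between heel's own z axis and vertical below 0.1 rad and contact force between the fingers and heel below 0.5 N and angle between the x axis of crank and the x axis of collar, either way round below 0.06 rad), for 0.2 s.
2. with the heel squeezed between the jaws, the clutch slips by more than 0.1 rad (x of heel in the frame of vice between -0.015 and 0.015 m and y of heel in the frame of vice between -0.08 and -0.05 m and z of heel in the frame of vice below 0.026 m and angle between heel's own z axis and vertical below 0.1 rad and angle between the x axis of crank and the x axis of collar, either way round above 0.1 rad and contact force between jaw and heel above 8 N), for 0.1 s.
At the end, for the whole second after the job is handed in: The brown heel stands upright (0.1 rad) on the bed (4 mm), within 15 mm of the middle of the jaws, long sides flat to them (0.1 rad), clamped by the moving jaw with over 8 N; the clutch has slipped 0.1 to 0.8 rad; heel and crank are let go (all of step 2 and contact force between the fingers and heel below 0.5 N and angle between the x axis of crank and the x axis of collar, either way round below 0.8 rad and angle between the y axis of heel and the y axis of vice, either way round below 0.1 rad and linear speed of heel below 0.02 m/s and contact force between the fingers and vice below 0.5 N); the robot touches nothing.
It fails at once if the clutch is cranked on for more than an eighth of a turn (0.8 rad) of slip (angle between the x axis of crank and the x axis of collar, either way round above 0.8 rad).
It fails at once if a bystander is moved by more than 30 mm (distance of any of heel_cream, tin, tin_dark, brush, bottle, hammer from where it was at the start of the episode above 0.03 m).
It also fails if it takes over 67 s, if anything falls off the work surface, if the arm or the gripper's body presses on something with over 40 N, if the wrist force passes 120 N, or if a joint passes its speed limit or range.

## Working session

There is one attempt and no reset: what is moved stays moved. The work goes in short steps, Python scripts to look and compute and a shell command to move; the robot and the scene stay as the last step left them, time stands still between calls to the robot, and variables do not carry over. Pictures are saved under pics/ and viewed, and the job is handed in when it is done.

```bash
mkdir -p pics; ls
python3 - <<'E'
from station import *
import cv2
s=get_state();print(s)
for n in ["scene","top","wrist"]:
    c=camera_info(n);print(n,c)
    cv2.imwrite(f"pics/{n}0.png",grab_frame(n))
E
```

```text
pics
{'t': 0.0, 'q': array([-9.23899103e-01,  3.59374804e-01,  1.10830919e-02, -3.41587411e-04,
       -1.22409672e+00, -2.88079895e-01]), 'qd': array([-0.00052693, -0.00030614, -0.00074801,  0.00072395, -0.00203139,
       -0.00023125]), 'joint_efforts': array([ 1.86380654e-03, -5.82712054e+01,  2.93066454e+01,  6.99733034e+00,
        7.14212714e-03, -2.26420320e-04]), 'eef_pos': array([ 0.23683305, -0.63157926,  0.22564259]), 'ee_rot': array([ 3.13997492e+00, -1.44494924e-04, -2.78289153e+00]), 'force': array([ 0.05823018,  0.18742399, -0.08985699]), 'moment': array([-0.00855965, -0.01983262,  0.01760979]), 'width': 0.08761518406694896}
scene {'vertical_fov': 48.01411895136019, 'cx': 255.33729747749328, 'cy': 190.04597180397622, 'R': array([[ 0.36431335,  0.93127094,  0.00319789],
       [ 0.80258003, -0.31222395, -0.5083124 ],
       [-0.47237811,  0.18775156, -0.86116681]]), 't': array([-0.25827791, -0.40431543,  1.4561605 ])}
top {'vertical_fov': 54.04029781817125, 'cx': 258.07874699378567, 'cy': 187.66238753469955, 'R': array([[ 0.02498994, -0.99968551,  0.0020929 ],
       [-0.98361527, -0.02496201, -0.17854382],
       [ 0.17853991,  0.00240319, -0.98392974]]), 't': array([0.02989014, 0.59430487, 1.14507264])}
wrist {'vertical_fov': 62.522110420616514, 'cx': 258.43508075359256, 'cy': 191.575878566232, 'R': array([[-0.35016962,  0.93668557,  0.00117123],
       [ 0.89346701,  0.33363688,  0.30067115],
       [ 0.28124356,  0.10633235, -0.95372716]]), 't': array([ 0.67390167, -0.0391241 ,  0.39267088])}
```

View pics/scene0.png

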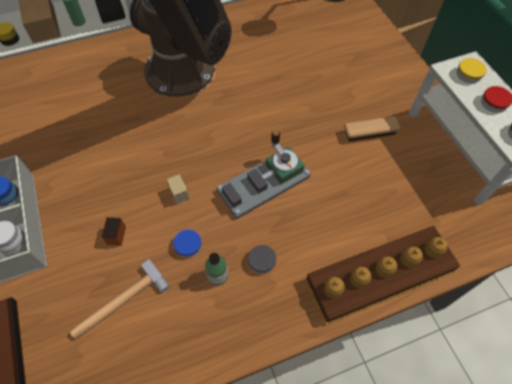

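View pics/top0.png

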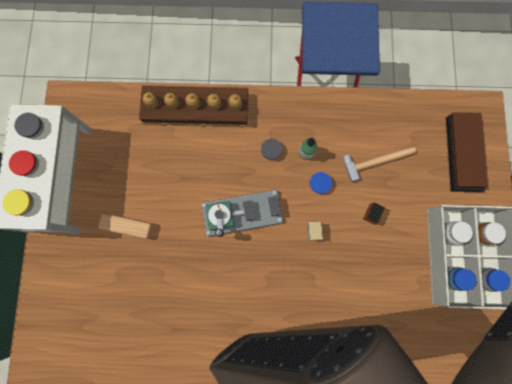

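View pics/wrist0.png

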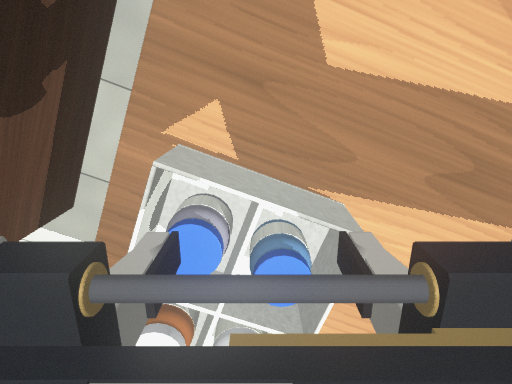

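The scene view shows the brown heel at (113,231), cream at (177,189) and the vice around (263,183). In the top view the brown heel is at (374,213), cream at (315,231), gearbox at (219,215) and the fixed jaw near (275,207). Next I'll zoom in on these.

Run:
```python
import cv2,numpy as np
a=cv2.imread('pics/top0.png');b=cv2.imread('pics/scene0.png')
f=lambda i,x,y,w,h,k:cv2.resize(i[y:y+h,x:x+w],None,fx=k,fy=k,interpolation=cv2.INTER_CUBIC)
cv2.imwrite('pics/z1.png',f(a,195,180,100,65,8))
cv2.imwrite('pics/z2.png',np.hstack([f(a,350,190,50,50,8),f(b,90,205,50,50,8)]))
cv2.imwrite('pics/z3.png',f(b,210,125,105,95,6))
```

```text
(no output)
```

View pics/z1.png

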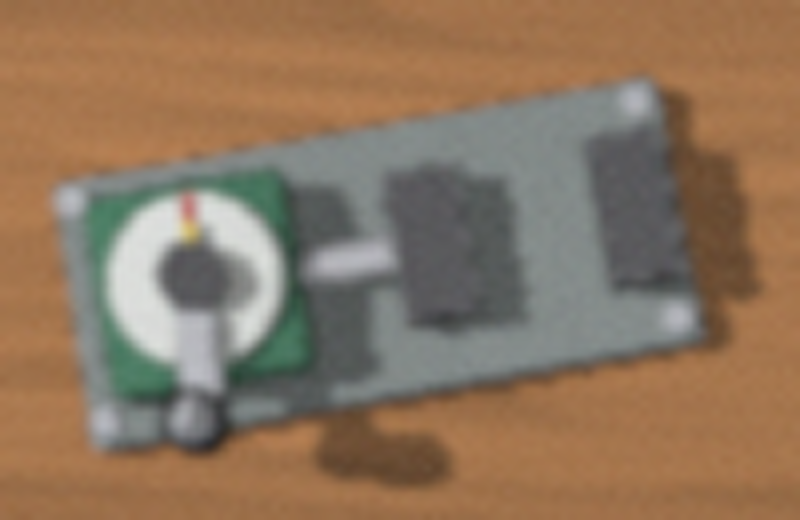

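View pics/z2.png

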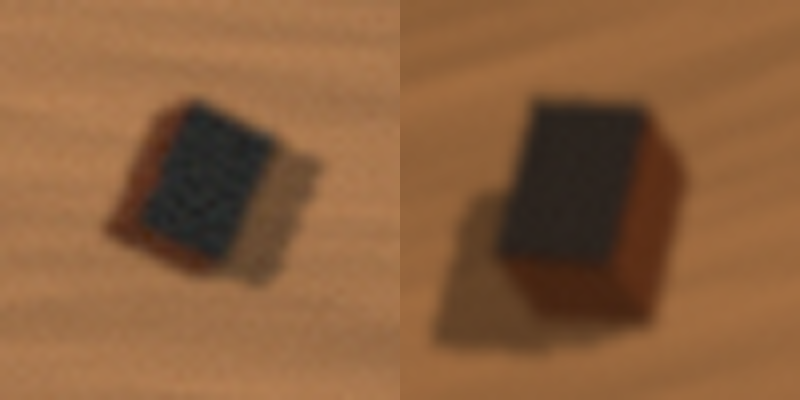

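View pics/z3.png

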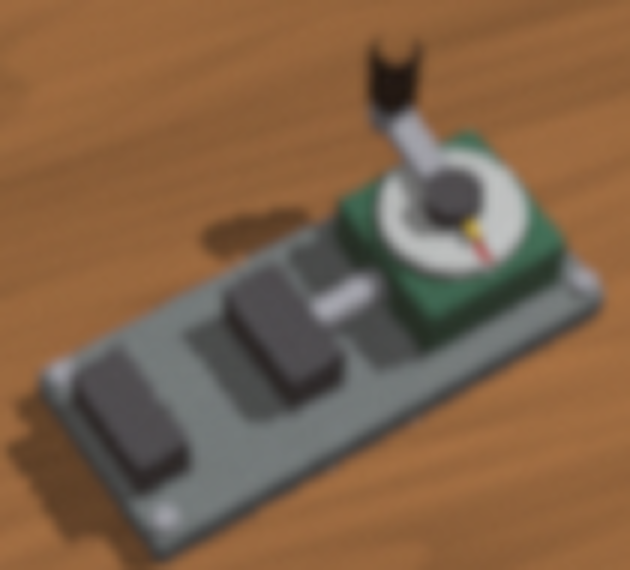

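```bash
cat > h.py <<'E'
import numpy as np,cv2
from scipy.optimize import least_squares
from station import camera_info
def K(c):
    f=192/np.tan(np.radians(c['vertical_fov'])/2); return f
def proj(c,X):
    X=np.atleast_2d(X); p=X@np.array(c['R']).T+np.array(c['t']); f=K(c)
    return np.c_[f*p[:,0]/p[:,2]+c['cx'],f*p[:,1]/p[:,2]+c['cy']]
def tri(obs):
    r=lambda X:np.concatenate([proj(c,X)[0]-p for c,p in obs])
    s=least_squares(r,[.5,0,.05]);return s.x,np.abs(s.fun).max()
def atz(c,p,z):
    f=K(c);R=np.array(c['R']);t=np.array(c['t'])
    d=R.T@[(p[0]-c['cx'])/f,(p[1]-c['cy'])/f,1];o=-R.T@t
    return o+d*(z-o[2])/d[2]
def fit(obs,loc,x0,freez=True):
    # obs: list of (cam, Nx2 px, idx into loc) ; params x,y,yaw,dz
    loc=np.array(loc,float)
    def W(p):
        c,s=np.cos(p[2]),np.sin(p[2]);L=loc
        return np.c_[p[0]+c*L[:,0]-s*L[:,1],p[1]+s*L[:,0]+c*L[:,1],L[:,2]+(p[3] if freez else 0)]
    r=lambda p:np.concatenate([(proj(c,W(p)[i])-np.array(q)).ravel() for c,q,i in obs])
    s=least_squares(r,x0 if freez else x0[:3]);return s.x,s.fun
E
python3 - <<'E'
from h import *
T=camera_info('top');S=camera_info('scene')
u=lambda P,k,o:(np.array(P,float)+.5)/k-.5+o
ht=u([(190,100),(278,143),(222,262),(140,215)],8,(350,190))
hs=u([(130,100),(250,103),(205,262),(100,250)],8,(90,205))
for p in ht: print('top',atz(T,p,.054).round(4))
for p in hs: print('scn',atz(S,p,.054).round(4))
kt=u([(192,412)],8,(195,180))[0]
# bed corners (top surface)
bt=u([(57,188),(655,80),(700,335),(95,445)],8,(195,180))
bs=u([(465,130),(600,285),(163,540),(45,385)],6,(210,125))
for p in bt: print('bt',atz(T,p,.022).round(4))
for p in bs: print('bs',atz(S,p,.022).round(4))
kt=u([(195,405)],8,(195,180))[0]; ks=u([(393,50)],6,(210,125))[0]
print('knob',tri([(T,kt),(S,ks)]),atz(T,kt,.122),atz(S,ks,.122))
print('hub',tri([(T,u([(195,273)],8,(195,180))[0]),(S,u([(455,197)],6,(210,125))[0])]))
E
```

```text
top [ 0.5562 -0.3206  0.054 ]
top [ 0.54   -0.3548  0.054 ]
top [ 0.4925 -0.3312  0.054 ]
top [ 0.5101 -0.2996  0.054 ]
scn [ 0.4959 -0.3315  0.054 ]
scn [ 0.5111 -0.2956  0.054 ]
scn [ 0.5612 -0.3209  0.054 ]
scn [ 0.5452 -0.3508  0.054 ]
bt [0.5437 0.2265 0.022 ]
bt [ 0.5943 -0.0152  0.022 ]
bt [ 0.4907 -0.035   0.022 ]
bt [0.4407 0.206  0.022 ]
bs [0.4374 0.2065 0.022 ]
bs [0.5436 0.2299 0.022 ]
bs [ 0.5959 -0.0093  0.022 ]
bs [ 0.5006 -0.0324  0.022 ]
knob (array([0.45119609, 0.15699146, 0.12425045]), np.float64(0.26184261072691584)) [0.45109126 0.15644445 0.122     ] [0.4497531  0.15844375 0.122     ]
hub (array([0.50545099, 0.16579511, 0.07642116]), np.float64(0.7821686437544031))
```

```bash
cat >> h.py <<'E'
from scipy.spatial.transform import Rotation as Ro
from station import get_state
def tool(): 
    s=get_state();return np.array(s['eef_pos']),Ro.from_euler('xyz',s['ee_rot']).as_matrix()
def rel(target,yaw=None):
    p,R=tool();d=R.T@(np.array(target)-p);print('shift tool(m)',d.round(4),'norm',(d/.5).round(4))
    if yaw is not None:
        Rt=Ro.from_euler('xyz',[np.pi,0,yaw]).as_matrix()
        v=Ro.from_matrix(R.T@Rt).as_rotvec();print('turn',v.round(4),'norm',(v/np.pi).round(4))
def wcam_at(p2,yaw2):
    # predicted wrist camera dict for tool pose
    p,R=tool();c=dict(camera_info('wrist'));Rc=np.array(c['R']);C=-Rc.T@np.array(c['t'])
    loc=R.T@(C-p);Rl=Rc@R
    R2=Ro.from_euler('xyz',[np.pi,0,yaw2]).as_matrix();C2=np.array(p2)+R2@loc
    c['R']=Rl@R2.T;c['t']=-c['R']@C2;return c,loc
E
python3 - <<'E'
from h import *
T=camera_info('top');S=camera_info('scene')
u=lambda P,k,o:(np.array(P,float)+.5)/k-.5+o
ht=u([(190,100),(278,143),(222,262),(140,215)],8,(350,190))
hs=u([(130,100),(250,103),(205,262),(100,250)],8,(90,205))
loc=np.array([[28,19,54],[28,-19,54],[-28,-19,54],[-28,19,54]])/1000.
p,f=fit([(T,ht,[0,1,2,3]),(S,hs,[2,3,0,1])],loc,[.526,-.326,-.46,0]);print('heel',p,np.abs(f).max())
bt=u([(57,188),(655,80),(700,335),(95,445)],8,(195,180))
bs=u([(465,130),(600,285),(163,540),(45,385)],6,(210,125))
l2=np.array([[55,125,22],[55,-125,22],[-55,-125,22],[-55,125,22]])/1000.
p2,f=fit([(T,bt,[0,1,2,3]),(S,bs[1:],[0,1,2])],l2,[.517,.096,.2,0]);print('vice',p2,f.round(1))
for pos in ([.526,-.326,.25],[.50,-.25,.25],[.56,-.4,.25]):
    c,l=wcam_at(pos,-2.037);print(pos,l,proj(c,[p[0],p[1],.054]))
rel([.526,-.326,.25],-2.037)
E
```

```text
heel [ 0.5254029  -0.32641135 -0.43891927 -0.0046012 ] 1.4860860504448397
vice [ 0.51759198  0.09814834  0.21750614 -0.0048304 ] [-1.5 -0.  -1.  -1.   0.2  0.1 -0.6  1.2  0.6  0.9 -0.6  1.9 -2.1 -1.5]
[0.526, -0.326, 0.25] [ 0.08145025  0.00053339 -0.15973504] [[258.43404274 165.5268148 ]]
[0.5, -0.25, 0.25] [ 0.08145025  0.00053339 -0.15973504] [[206.03471113 115.40591067]]
[0.56, -0.4, 0.25] [ 0.08145025  0.00053339 -0.15973504] [[311.60104299 206.99574143]]
shift tool(m) [-0.378   0.1848 -0.024 ] norm [-0.7561  0.3695 -0.048 ]
turn [ 1.300e-03  3.000e-04 -7.459e-01] norm [ 4.000e-04  1.000e-04 -2.374e-01]
```

```bash
python3 -m inch '[[[-0.063,0.0308,-0.004,0,0,0,0],[-0.063,0.0308,-0.004,0,0,0,0],[-0.063,0.0308,-0.004,0,0,0,0],[-0.063,0.0308,-0.004,0,0,0,0],[-0.063,0.0308,-0.004,0,0,0,0],[-0.063,0.0308,-0.004,0,0,0,0],[-0.063,0.0308,-0.004,0,0,0,0],[-0.063,0.0308,-0.004,0,0,0,0],[-0.063,0.0308,-0.004,0,0,0,0],[-0.063,0.0308,-0.004,0,0,0,0],[-0.063,0.0308,-0.004,0,0,0,0],[-0.063,0.0308,-0.004,0,0,0,0],[0,0,0,0,0,-0.0396,0],[0,0,0,0,0,-0.0396,0],[0,0,0,0,0,-0.0396,0],[0,0,0,0,0,-0.0396,0],[0,0,0,0,0,-0.0396,0],[0,0,0,0,0,-0.0396,0],[0,0,0,0,0,0,0]]]'
python3 - <<'E'
from h import *
from station import *
import pickle
c=camera_info('wrist');print(get_state()['q'].round(3),get_state()['eef_pos'],get_state()['ee_rot'])
im=grab_frame('wrist');cv2.imwrite('pics/w1.png',im);pickle.dump(c,open('w1.pkl','wb'))
cv2.imwrite('pics/w1z.png',cv2.resize(im[80:260,160:360],None,fx=4,fy=3.3,interpolation=cv2.INTER_CUBIC) if 0 else cv2.resize(im[90:240,160:360],None,fx=4,fy=4,interpolation=cv2.INTER_CUBIC))
E
```

```text
t: 2.05
eef_pos: [0.5259, -0.3261, 0.2503]
ee_rot: [3.141, -0.0, -2.035]
force: [0.3, -0.3, -0.1]
width: 0.0876
[-0.24   0.254 -0.082 -0.    -1.235 -0.224] [ 0.52590004 -0.32614735  0.2502647 ] [ 3.14104779e+00 -7.48710943e-06 -2.03454224e+00]
```

View pics/w1z.png

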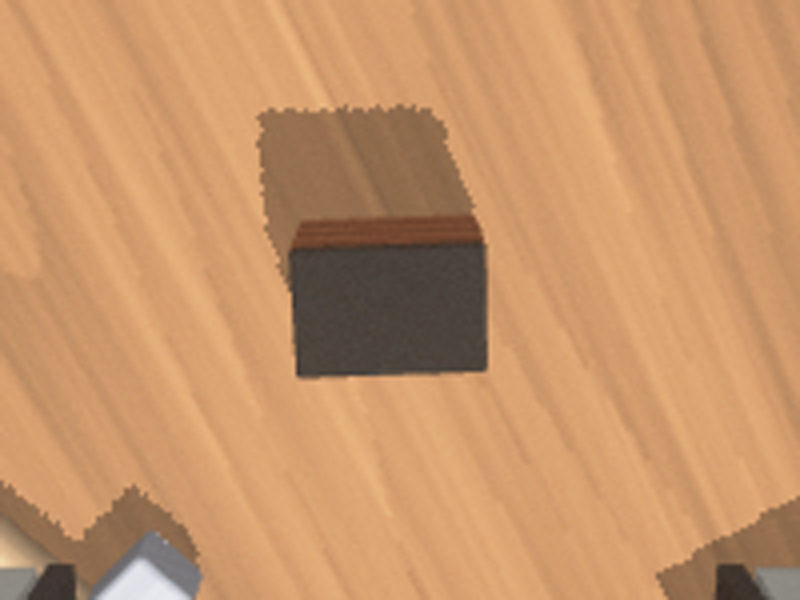

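Run:
```python
from h import *
import pickle
W=pickle.load(open('w1.pkl','rb'));T=camera_info('top');S=camera_info('scene')
u=lambda P,k,o:(np.array(P,float)+.5)/k-.5+o
w=u([(290,250),(484,243),(487,370),(298,377)],4,(160,90))
for q in w: print(atz(W,q,.054).round(4))
ht=u([(190,100),(278,143),(222,262),(140,215)],8,(350,190))
hs=u([(130,100),(250,103),(205,262),(100,250)],8,(90,205))
loc=np.array([[28,19,54],[28,-19,54],[-28,-19,54],[-28,19,54]])/1000.
for idx in ([0,1,2,3],[2,3,0,1],[1,2,3,0],[3,0,1,2],[3,2,1,0],[1,0,3,2],[2,1,0,3]):
    p,f=fit([(W,w,idx)],loc,[.526,-.326,-.46,0],False)
    if np.abs(f).max()<5: print('W',idx,p,f.round(1)); I=idx
p,f=fit([(W,w,I),(T,ht,[0,1,2,3]),(S,hs,[2,3,0,1])],loc,[.526,-.326,-.46,0]);print('all',p,f.round(1))
p2,R=tool()
for q in [(155,530),(200,575),(100,590),(135,485)]:
    x=atz(W,u([q],4,(160,90))[0],.025);print('hammer',x.round(3),'in tool xy',(R.T@(x-p2)).round(3))
```

```text
[ 0.5454 -0.3537  0.054 ]
[ 0.4953 -0.3308  0.054 ]
[ 0.5105 -0.2966  0.054 ]
[ 0.5609 -0.3195  0.054 ]
W [1, 2, 3, 0] [ 0.52802826 -0.32516042 -0.42626512] [-0.4 -0.1  0.4 -0.3  0.2  0.2 -0.3  0.2]
W [3, 0, 1, 2] [ 0.52802826 -0.32516042 -3.56785778] [-0.4 -0.1  0.4 -0.3  0.2  0.2 -0.3  0.2]
all [ 0.52765333 -0.32468261 -3.52679624 -0.00502397] [ -0.1   0.3  -0.1  -1.8   1.   -1.7   1.2   0.2   3.7  19.7 -18.7   9.5
  -5.5 -21.5  16.  -10.8  11.2  20.5 -18.8  19.9  -9.  -19.8  18.7 -18.1]
hammer [ 0.633 -0.288  0.025] in tool xy [-0.083 -0.079  0.225]
hammer [ 0.628 -0.267  0.025] in tool xy [-0.099 -0.065  0.225]
hammer [ 0.661 -0.277  0.025] in tool xy [-0.104 -0.098  0.225]
hammer [ 0.631 -0.305  0.025] in tool xy [-0.067 -0.084  0.225]
```

View pics/w1.png

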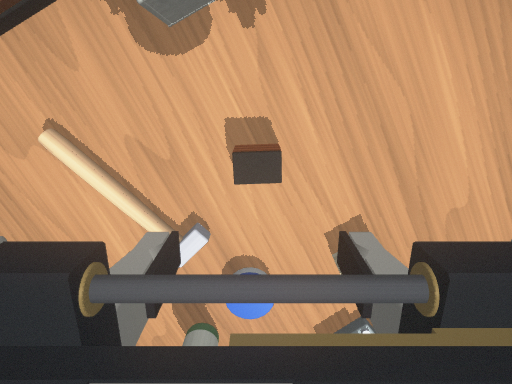

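Run:
```python
from h import *
rel([.528,-.325,.018],-1.997)
```

```text
shift tool(m) [-0.002  -0.0014  0.2323] norm [-0.004  -0.0029  0.4646]
turn [ 0.0005  0.     -0.042 ] norm [ 0.0001  0.     -0.0134]
```

```bash
python3 -m inch '[[[-0.004,-0.003,0.06,0,0,-0.0134,0],[0,0,0.07,0,0,0,0],[0,0,0.07,0,0,0,0],[0,0,0.07,0,0,0,0],[0,0,0.07,0,0,0,0],[0,0,0.05,0,0,0,0],[0,0,0.04,0,0,0,0],[0,0,0.0346,0,0,0,0],[0,0,0,0,0,0,0],[0,0,0,0,0,0,1],[0,0,0,0,0,0,1],[0,0,0,0,0,0,1],[0,0,0,0,0,0,1],[0,0,0,0,0,0,1],[0,0,0,0,0,0,1]]]' 25
python3 - <<'E'
from h import *
from station import *
import pickle
print(get_state()['q'].round(3))
cv2.imwrite('pics/w2.png',grab_frame('wrist'))
E
```

```text
t: 3.6
eef_pos: [0.5286, -0.3252, 0.019]
ee_rot: [-3.141, 0.0, -1.994]
force: [-1.6, 1.4, 4.4]
width: 0.0559
[-0.237  0.47  -0.347  0.    -0.753 -0.186]
```

View pics/w2.png

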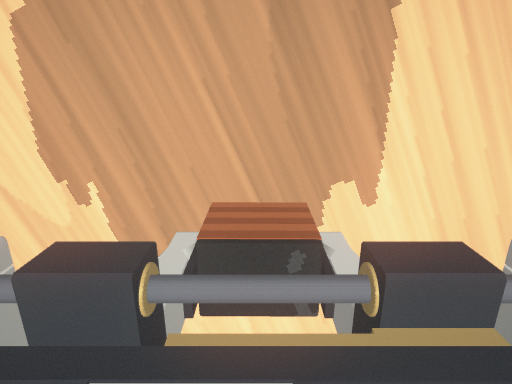

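```bash
python3 -m inch '[[[0,0,-0.03,0,0,0,1],[0,0,-0.07,0,0,0,1],[0,0,-0.09,0,0,0,1],[0,0,-0.09,0,0,0,1],[0,0,-0.09,0,0,0,1],[0,0,-0.092,0,0,0,1],[-0.03,0.0135,0,0,0,0,1],[-0.0595,0.0265,0,0,0,0,1],[-0.0595,0.0265,0,0,0,0,1],[-0.0595,0.0265,0,0,0,0,1],[-0.0595,0.0265,0,0,0,0,1],[-0.0595,0.0265,0,0,0,0,1],[-0.0595,0.0265,0,0,0,0,1],[-0.0595,0.0265,0,0,0,0,1],[-0.0595,0.0265,0,0,0,0,1],[-0.0595,0.0265,0,0,0,0,1],[-0.0595,0.0265,0,0,0,0,1],[-0.029,0.0133,0,0,0,0,1],[0,0,0,0,0,0,1]]]'
python3 -m inch '[[[0,0,0,0,0,-0.04,1],[0,0,0,0,0,-0.04,1],[0,0,0,0,0,-0.04,1],[0,0,0,0,0,-0.04,1],[0,0,0,0,0,-0.04,1],[0,0,0,0,0,0,1]]]'
python3 - <<'E'
from h import *
from station import *
import pickle
c=camera_info('wrist');print(get_state()['q'].round(3),get_state()['eef_pos'],get_state()['ee_rot'],get_state()['force'])
im=grab_frame('wrist');cv2.imwrite('pics/w3.png',im);pickle.dump(c,open('w3.pkl','wb'))
cv2.imwrite('pics/w3z.png',cv2.resize(im[60:260,140:380],None,fx=3,fy=3,interpolation=cv2.INTER_CUBIC))
E
```

```text
t: 5.55
eef_pos: [0.5294, 0.0346, 0.2489]
ee_rot: [3.141, -0.0, -1.992]
force: [-0.4, -0.1, -1.4]
width: 0.0559
t: 6.15
eef_pos: [0.5294, 0.032, 0.249]
ee_rot: [3.141, -0.0, -1.365]
force: [0.8, -1.1, -1.2]
width: 0.0559
[ 0.43   0.106 -0.27   0.    -1.196 -0.225] [0.52944269 0.03201482 0.24897034] [ 3.14104798e+00 -1.28706089e-04 -1.36492011e+00] [ 0.79504418 -1.12567814 -1.16341923]
```

View pics/w3.png

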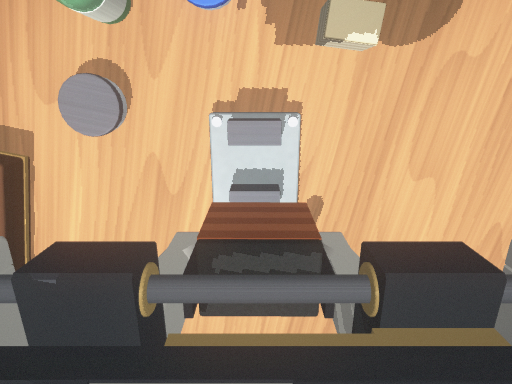

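View pics/w3z.png

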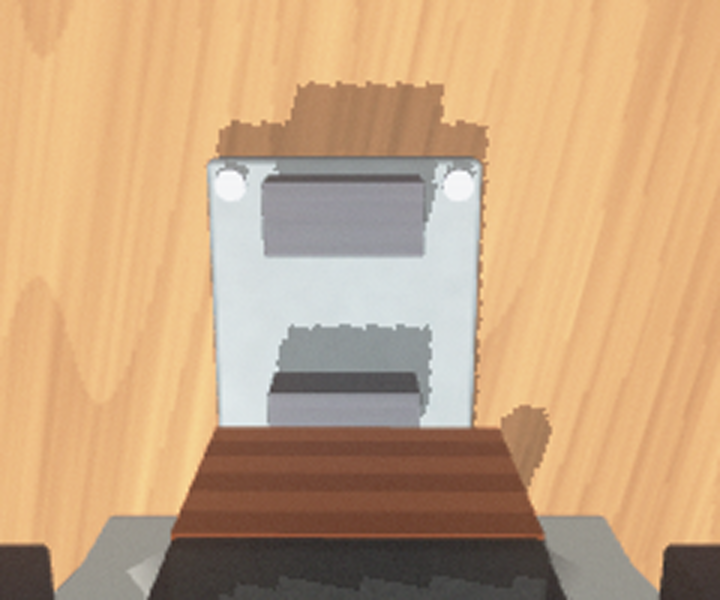

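Run:
```python
from h import *
import pickle
W=pickle.load(open('w3.pkl','rb'))
u=lambda P,k,o:(np.array(P,float)+.5)/k-.5+o
def g(P,z):
    r=[atz(W,q,z)[:2] for q in u(P,3,(140,60))];return np.array(r)
A=g([(265,257),(425,257)],.052);B=g([(268,392),(419,392)],.052);B2=g([(272,373),(416,373)],.022);C=g([(208,160),(482,160)],.022)
D=g([(218,428),(474,428)],.022)
for n,a in zip('fix mov movbot far near'.split(),(A,B,B2,C,D)):
    d=a[0]-a[1]; print(n,a.round(4).tolist(),'mid',a.mean(0).round(4),'len',np.linalg.norm(d).round(4),'ang',np.arctan2(d[1],d[0]).round(3))
for i in (0,1):
    d=D[i]-C[i];print('side yaw',np.arctan2(-d[0],d[1]))
e=D.mean(0)-C.mean(0);print('mid yaw',np.arctan2(-e[0],e[1]))
```

```text
fix [[0.5681, 0.0159], [0.5091, 0.0037]] mid [0.5386 0.0098] len 0.0603 ang 0.205
mov [[0.5576, 0.0682], [0.4994, 0.0561]] mid [0.5285 0.0621] len 0.0595 ang 0.204
movbot [[0.5584, 0.0692], [0.4986, 0.0568]] mid [0.5285 0.063 ] len 0.0611 ang 0.204
far [[0.5988, -0.0121], [0.4925, -0.0342]] mid [ 0.5456 -0.0231] len 0.1086 ang 0.205
near [[0.5768, 0.0983], [0.4685, 0.0759]] mid [0.5227 0.0871] len 0.1106 ang 0.204
side yaw 0.19617143241174187
side yaw 0.21406348269510944
mid yaw 0.2051192006693747
```

Run:
```python
from h import *
rel([.5331,.0362,.0425],-1.3663)
```

```text
shift tool(m) [-0.0033 -0.0045  0.2065] norm [-0.0066 -0.0089  0.4131]
turn [ 0.0005 -0.0001 -0.0031] norm [ 0.0001 -0.     -0.001 ]
```

```bash
python3 -m inch '[[[-0.0066,-0.0089,0.04,0,0,0.001,1],[0,0,0.06,0,0,0,1],[0,0,0.07,0,0,0,1],[0,0,0.07,0,0,0,1],[0,0,0.05,0,0,0,1],[0,0,0,0,0,0,1]]]'
python3 -m inch '[[[0,0,0.04,0,0,0,1],[0,0,0.03,0,0,0,1],[0,0,0.03,0,0,0,1],[0,0,0.02,0,0,0,1],[0,0,0.003,0,0,0,1],[0,0,0,0,0,0,1],[0,0,0,0,0,0,1]]]'
python3 - <<'E'
from h import *
from station import *
a=grab_frame('top');b=grab_frame('scene');w=grab_frame('wrist')
f=lambda i,x,y,w,h,k:cv2.resize(i[y:y+h,x:x+w],None,fx=k,fy=k,interpolation=cv2.INTER_CUBIC)
cv2.imwrite('pics/p1.png',np.hstack([f(b,200,120,115,100,4),cv2.resize(w[100:325,130:380],None,fx=1.33,fy=1.78)]))
E
```

```text
t: 6.8
eef_pos: [0.5308, 0.0358, 0.1009]
ee_rot: [3.135, -0.001, -1.373]
force: [-1.2, -0.4, -0.8]
width: 0.0556
t: 7.5
eef_pos: [0.534, 0.0373, 0.0437]
ee_rot: [-3.14, 0.0, -1.369]
force: [0.4, 0.4, -0.9]
width: 0.0556
```

View pics/p1.png

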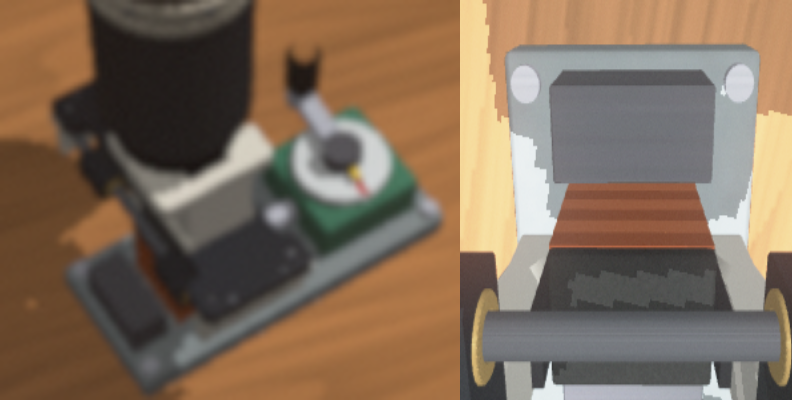

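The heel is in the channel, centred on the jaw width, with no contact force yet. I'll lower it the last few millimetres.

```bash
python3 -m inch '[[[0,0,0.002,0,0,0,1],[0,0,0,0,0,0,1],[0,0,0,0,0,0,1]]]'; python3 -m inch '[[[0,0,0.002,0,0,0,1],[0,0,0,0,0,0,1],[0,0,0,0,0,0,1]]]'
```

```text
t: 7.95
eef_pos: [0.5333, 0.0371, 0.0418]
ee_rot: [-3.142, -0.0, -1.369]
force: [0.1, -0.9, -1.2]
width: 0.056
t: 8.25
eef_pos: [0.5334, 0.0371, 0.041]
ee_rot: [-3.141, -0.0, -1.369]
force: [-1.6, 0.4, 3.3]
width: 0.056
```

```bash
python3 -m inch '[[[0,0,0,0,0,0,0.2],[0,0,0,0,0,0,0.1],[0,0,0,0,0,0,0],[0,0,0,0,0,0,0],[0,0,0,0,0,0,0],[0,0,-0.03,0,0,0,0],[0,0,-0.06,0,0,0,0],[0,0,-0.08,0,0,0,0],[0,0,-0.08,0,0,0,0],[0,0,-0.08,0,0,0,0],[0,0,-0.08,0,0,0,0],[0,0,0,0,0,0,0],[0,0,0,0,0,0,0]]]'
python3 - <<'E'
from h import *
from station import *
import pickle
c=camera_info('wrist')
w=grab_frame('wrist');pickle.dump(c,open('w4.pkl','wb'));cv2.imwrite('pics/w4.png',w)
cv2.imwrite('pics/w4z.png',cv2.resize(w[60:260,140:380],None,fx=3,fy=3,interpolation=cv2.INTER_CUBIC))
E
```

```text
t: 9.55
eef_pos: [0.5336, 0.0373, 0.2467]
ee_rot: [-3.139, 0.001, -1.369]
force: [-0.3, 0.2, -0.9]
width: 0.0876
```

View pics/w4z.png

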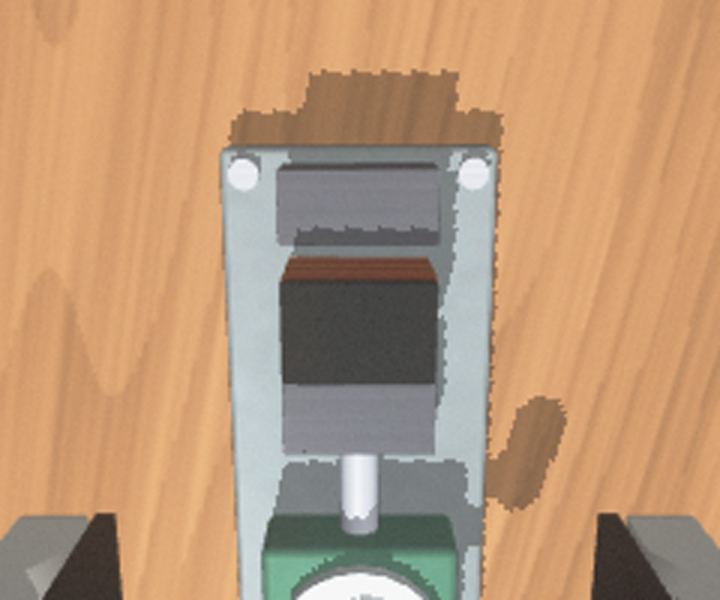

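Run:
```python
from h import *
import pickle
W=pickle.load(open('w4.pkl','rb'))
u=lambda P,k,o:(np.array(P,float)+.5)/k-.5+o
w=u([(281,281),(438,279),(435,382),(283,385)],3,(140,60))
P=np.array([atz(W,q,.076)[:2] for q in w]);print(P.round(4).tolist())
v=P.mean(0)-[.520,.0989];c,s=np.cos(.2045),np.sin(.2045);print('heel in vice',c*v[0]+s*v[1],-s*v[0]+c*v[1]);d=P[0]-P[1];print('yaw',np.arctan2(d[1],d[0]))
rel([.449,.157,.25],.18)
```

```text
[[0.5641, 0.0239], [0.5101, 0.0122], [0.5027, 0.0493], [0.5567, 0.0614]]
heel in vice 0.0005039236188720229 -0.06362562397691833
yaw 0.2138299361328222
shift tool(m) [-0.1343  0.0582 -0.0044] norm [-0.2685  0.1165 -0.0089]
turn [-3.0000e-04  4.0000e-04 -1.5492e+00] norm [-1.000e-04  1.000e-04 -4.931e-01]
```

The heel is at (0.5, -63.6) mm in the vice frame with its yaw right to about 0.01 rad. Next I'll move over the knob.

```bash
python3 -m inch '[[[-0.05,0.0215,-0.002,0,0,0,0],[-0.0547,0.0237,-0.002,0,0,0,0],[-0.0547,0.0237,-0.002,0,0,0,0],[-0.0547,0.0238,-0.002,0,0,0,0],[-0.0544,0.0238,0,0,0,0,0],[0,0,0,0,0,-0.0411,0],[0,0,0,0,0,-0.0411,0],[0,0,0,0,0,-0.0411,0],[0,0,0,0,0,-0.0411,0],[0,0,0,0,0,-0.0411,0],[0,0,0,0,0,-0.0411,0],[0,0,0,0,0,-0.0411,0],[0,0,0,0,0,-0.0411,0],[0,0,0,0,0,-0.0411,0],[0,0,0,0,0,-0.0411,0],[0,0,0,0,0,-0.0411,0],[0,0,0,0,0,-0.0411,0],[0,0,0,0,0,0,0],[0,0,0,0,0,0,0]]]'
python3 - <<'E'
from h import *
from station import *
import pickle
c=camera_info('wrist');print(get_state()['q'].round(3))
w=grab_frame('wrist');pickle.dump(c,open('w5.pkl','wb'));cv2.imwrite('pics/w5.png',w)
cv2.imwrite('pics/w5z.png',cv2.resize(w[40:240,140:380],None,fx=3,fy=3,interpolation=cv2.INTER_CUBIC))
E
```

```text
t: 11.5
eef_pos: [0.449, 0.1566, 0.2488]
ee_rot: [3.141, 0.002, 0.177]
force: [-0.1, -0.3, 0.1]
width: 0.088
[ 0.751  0.01  -0.374 -0.    -1.189  0.997]
```

View pics/w5z.png

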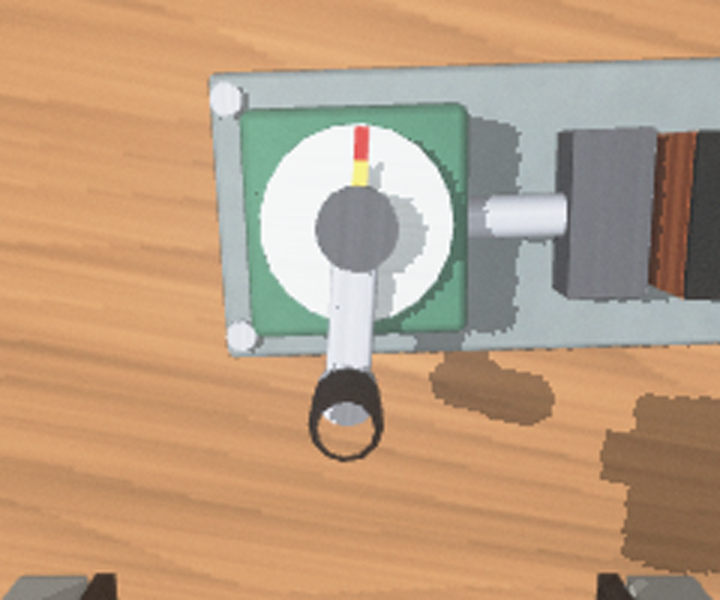

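Run:
```python
from h import *
import pickle
W=pickle.load(open('w5.pkl','rb'))
u=lambda P,k,o:(np.array(P,float)+.5)/k-.5+o
w=u([(346,423),(357.5,223),(361,135),(360,172)],3,(140,40))
k=atz(W,w[0],.122);a=atz(W,w[1],.068);r=atz(W,w[2],.068);y=atz(W,w[3],.072)
print(k,a,r,y);d=k-a;print(np.hypot(*d[:2]),np.arctan2(d[1],d[0])+np.pi,np.arctan2(*(r-a)[1::-1]),np.arctan2(*(y-a)[1::-1]))
# height check: knob from wrist + top view
T=camera_info('top')
print(tri([(W,w[0]),(T,u([(195,405)],8,(195,180))[0])]))
kt=[a[0]+.058*np.cos(np.pi+.165),a[1]+.058*np.sin(np.pi+.165)];print(kt)
```

```text
[0.45048358 0.16067193 0.122     ] [0.50756685 0.1670199  0.068     ] [0.53644382 0.17094572 0.068     ] [0.52458957 0.16919421 0.072     ]
0.057435151675611515 0.1107503222699493 0.13512152962594184 0.12704251164496452
(array([0.44985522, 0.16019873, 0.11916053]), np.float64(1.1960141907071602))
[np.float64(0.4503545848617671), np.float64(0.15749326094961016)]
```

Run:
```python
from h import *
rel([.4495,.1602,.088],.122)
```

```text
shift tool(m) [ 0.0013 -0.0035  0.161 ] norm [ 0.0025 -0.0069  0.3219]
turn [0.0008 0.0013 0.0548] norm [0.0002 0.0004 0.0174]
```

```bash
python3 -m inch '[[[0.0025,-0.0069,0.04,0,0,0.0174,0],[0,0,0.06,0,0,0,0],[0,0,0.07,0,0,0,0],[0,0,0.06,0,0,0,0],[0,0,0.05,0,0,0,0],[0,0,0.03,0,0,0,0],[0,0,0.012,0,0,0,0],[0,0,0,0,0,0,0],[0,0,0,0,0,0,0]]]'
python3 -m inch '[[[0,0,0,0,0,0,1],[0,0,0,0,0,0,1],[0,0,0,0,0,0,1],[0,0,0,0,0,0,1],[0,0,0,0,0,0,1],[0,0,0,0,0,0,1]]]' 15
python3 - <<'E'
from h import *
from station import *
w=grab_frame('wrist');cv2.imwrite('pics/w6.png',w)
E
```

```text
t: 12.45
eef_pos: [0.4504, 0.1609, 0.0894]
ee_rot: [-3.141, -0.001, 0.125]
force: [0.3, -0.1, -0.3]
width: 0.0873
t: 13.05
eef_pos: [0.45, 0.1606, 0.0888]
ee_rot: [-3.142, -0.0, 0.126]
force: [-0.5, -0.2, 0.3]
width: 0.0449
```

View pics/w6.png

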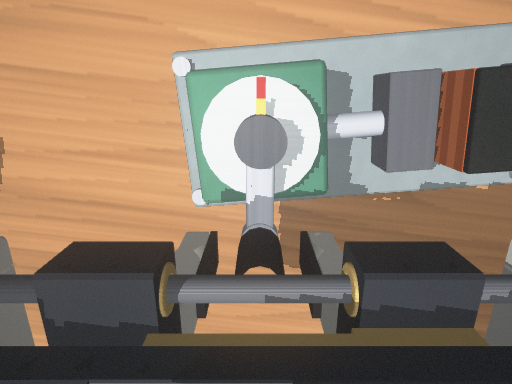

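The view shows the knob at (262,255) between the fingers, with the yellow pointer (261,107) and the red mark (261,87) in line. The fingers are still closing.

```bash
python3 -m inch '[[[0,0,0,0,0,0,1],[0,0,0,0,0,0,1],[0,0,0,0,0,0,1],[0,0,0,0,0,0,1],[0,0,0,0,0,0,1]]]' 15
python3 -c "
from h import *
p,R=tool();a=np.array([.507,.1673,p[2]]);print(p,R.T@(a-p))"
```

```text
t: 13.6
eef_pos: [0.4499, 0.1603, 0.0887]
ee_rot: [3.141, 0.0, 0.126]
force: [0.6, -2.2, -0.0]
width: 0.0236
[0.44990777 0.16034848 0.08873648] [ 5.75132973e-02  2.57678275e-04 -1.14997818e-05]
```

```bash
python3 -m inch '[[[0.0006,-0.0116,0,0,0,0.0318,1],[0.0006,-0.0116,0,0,0,0.0318,1],[0.0006,-0.0116,0,0,0,0.0318,1],[0.0006,-0.0116,0,0,0,0.0318,1],[0.0006,-0.0116,0,0,0,0.0318,1],[0,0,0,0,0,0,1]]]' 20
cat > chk.py <<'E'
from h import *
from station import *
import sys
s=get_state();p,R=tool();a=np.array([.507,.1673,p[2]]);d=p-a
print('F tool',(R.T@s['force']).round(1),'r',np.hypot(*d[:2]).round(4),'ang',np.arctan2(d[1],d[0]).round(3),'yaw',s['ee_rot'][2].round(3),'w',s['width'].round(4))
w=grab_frame('wrist');cv2.imwrite('pics/%s.png'%sys.argv[1],cv2.resize(w[20:240,140:400],None,fx=2.5,fy=2.5,interpolation=cv2.INTER_CUBIC))
E
python3 chk.py c1
```

```text
t: 14.2
eef_pos: [0.4538, 0.1888, 0.0887]
ee_rot: [3.14, -0.0, -0.377]
force: [1.9, -4.4, -0.5]
width: 0.0233Traceback (most recent call last):
  File "chk.py", line 5, in <module>
    print('F tool',(R.T@s['force']).round(1),'r',np.hypot(*d[:2]).round(4),'ang',np.arctan2(d[1],d[0]).round(3),'yaw',s['ee_rot'][2].round(3),'w',s['width'].round(4))
                                                                                                                                                  ^^^^^^^^^^^^^^^^
AttributeError: 'float' object has no attribute 'round'
```

```bash
sed -i "s/s\['ee_rot'\]\[2\].round(3)/round(s['ee_rot'][2],3)/; s/s\['width'\].round(4)/round(s['width'],4)/" chk.py; python3 chk.py c1
```

```text
F tool [3.4 3.4 0.5] r 0.0574 ang 2.757 yaw -0.377 w 0.0233
```

View pics/c1.png

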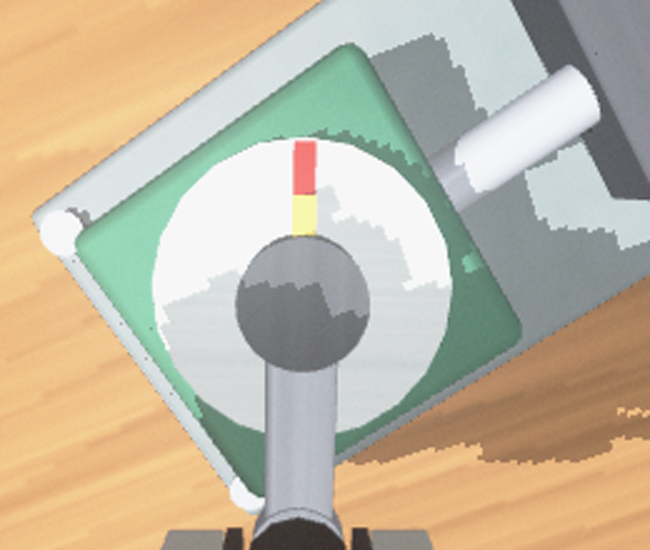

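The collar has turned 0.5 rad with the crank, and the pointer and red mark are still in line at (305,200). I'll keep turning.

```bash
python3 -m inch '[[[0.0006,-0.0116,0,0,0,0.0318,1],[0.0006,-0.0116,0,0,0,0.0318,1],[0.0006,-0.0116,0,0,0,0.0318,1],[0.0006,-0.0116,0,0,0,0.0318,1]]]'
python3 chk.py c2
python3 -m inch '[[[0.0006,-0.0116,0,0,0,0.0318,1],[0.0006,-0.0116,0,0,0,0.0318,1]]]'
python3 chk.py c3
```

```text
t: 14.65
eef_pos: [0.4655, 0.2068, 0.0885]
ee_rot: [3.138, -0.001, -0.777]
force: [2.2, -7.7, 3.3]
width: 0.0237
F tool [ 7.   4.  -3.2] r 0.0573 ang 2.381 yaw -0.777 w 0.0237
t: 14.9
eef_pos: [0.474, 0.214, 0.0885]
ee_rot: [3.138, -0.001, -0.976]
force: [-0.4, -7.5, 3.6]
width: 0.0233
F tool [ 6.   4.5 -3.6] r 0.0571 ang 2.186 yaw -0.976 w 0.0233
```

View pics/c3.png

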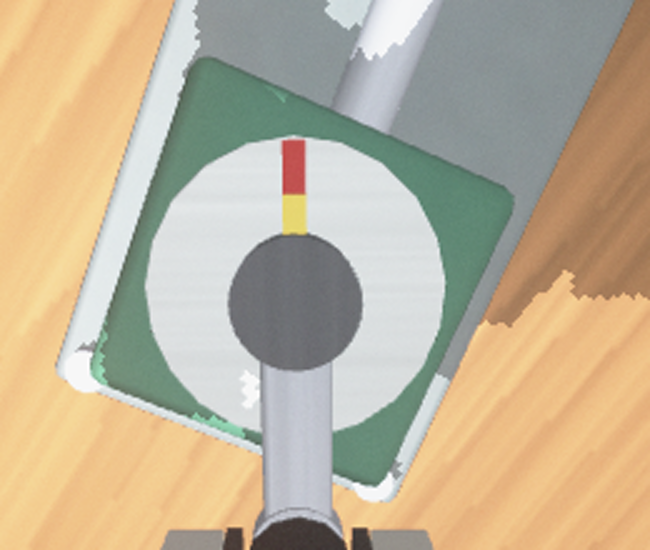

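```bash
python3 -m inch '[[[0.0012,-0.0116,0,0,0,0.0318,1],[0.0012,-0.0116,0,0,0,0.0318,1]]]'
python3 chk.py c4
python3 -m inch '[[[0.0006,-0.0116,0,0,0,0.0318,1]]]'
python3 chk.py c5
python3 -m inch '[[[0.0006,-0.0116,0,0,0,0.0318,1]]]'
python3 chk.py c6
```

```text
t: 15.15
eef_pos: [0.4843, 0.2194, 0.0885]
ee_rot: [3.138, -0.001, -1.176]
force: [-4.0, -5.3, 6.5]
width: 0.0237
F tool [ 3.4  5.7 -6.4] r 0.0568 ang 1.982 yaw -1.176 w 0.0237
t: 15.3
eef_pos: [0.4895, 0.2214, 0.0885]
ee_rot: [3.138, -0.001, -1.273]
force: [-2.7, -5.7, 4.0]
width: 0.0232
F tool [ 4.7  4.2 -3.9] r 0.0568 ang 1.883 yaw -1.273 w 0.0232
t: 15.45
eef_pos: [0.4951, 0.2228, 0.0885]
ee_rot: [3.138, -0.002, -1.373]
force: [-3.7, -6.4, 4.6]
width: 0.0236
F tool [ 5.6  4.9 -4.6] r 0.0568 ang 1.783 yaw -1.373 w 0.0236
```

View pics/c6.png

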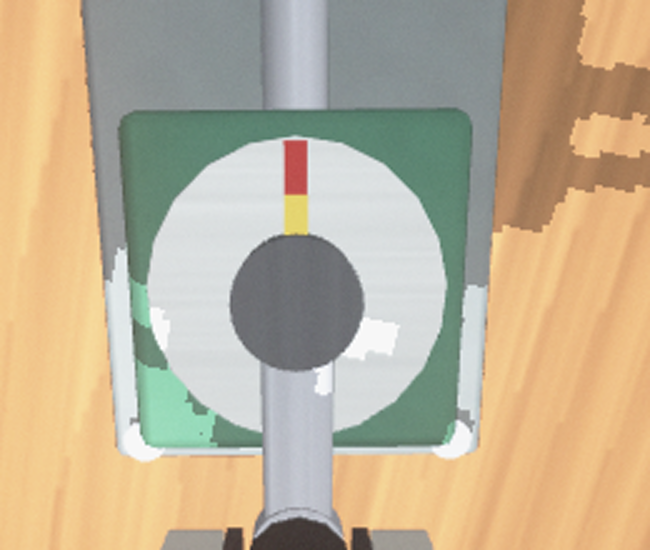

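```bash
python3 -m inch '[[[0.0012,-0.0116,0,0,0,0.0318,1]]]'
python3 chk.py c7
python3 -m inch '[[[0.0008,-0.0116,0,0,0,0.0318,1]]]'
python3 chk.py c8
python3 -m inch '[[[0.0006,-0.0116,0,0,0,0.0318,1]]]'
python3 chk.py c9
```

```text
t: 15.6
eef_pos: [0.5009, 0.2236, 0.0885]
ee_rot: [3.139, -0.001, -1.473]
force: [-4.6, -3.3, 4.3]
width: 0.0231
F tool [ 2.9  4.9 -4.3] r 0.0566 ang 1.679 yaw -1.473 w 0.0231
t: 15.75
eef_pos: [0.5067, 0.2239, 0.0885]
ee_rot: [3.139, -0.002, -1.572]
force: [-4.1, -4.0, 4.6]
width: 0.0236
F tool [ 4.1  4.1 -4.6] r 0.0566 ang 1.577 yaw -1.572 w 0.0236
t: 15.9
eef_pos: [0.5124, 0.2236, 0.0885]
ee_rot: [3.139, -0.002, -1.672]
force: [-5.1, -3.1, 4.9]
width: 0.0237
F tool [ 3.6  4.7 -4.9] r 0.0565 ang 1.476 yaw -1.672 w 0.0237
```

View pics/c9.png

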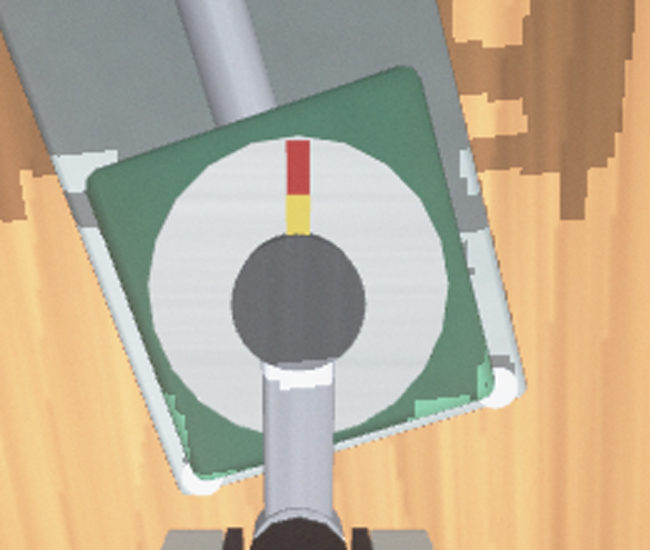

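Turned 1.8 rad, still aligned and still about 4.7 N.

```bash
python3 -m inch '[[[0.0008,-0.0116,0,0,0,0.0318,1]]]'
python3 chk.py d1
python3 -m inch '[[[0.0008,-0.0116,0,0,0,0.0318,1]]]'
python3 chk.py d2
python3 -m inch '[[[0.0006,-0.0116,0,0,0,0.0318,1]]]'
python3 chk.py d3
```

```text
t: 16.05
eef_pos: [0.5181, 0.2227, 0.0885]
ee_rot: [3.139, -0.002, -1.772]
force: [-6.0, -3.3, 5.3]
width: 0.0231
F tool [ 4.5  5.3 -5.2] r 0.0565 ang 1.374 yaw -1.772 w 0.0231
t: 16.2
eef_pos: [0.5231, 0.2214, 0.0884]
ee_rot: [3.138, -0.002, -1.872]
force: [-12.2, 0.7, 9.7]
width: 0.0235
F tool [ 3.  11.9 -9.6] r 0.0564 ang 1.282 yaw -1.872 w 0.0235
t: 16.35
eef_pos: [0.5281, 0.2196, 0.0884]
ee_rot: [3.138, -0.002, -1.972]
force: [-11.7, 0.3, 7.8]
width: 0.0231
F tool [ 4.3 10.9 -7.7] r 0.0564 ang 1.187 yaw -1.972 w 0.0231
```

View pics/d3.png

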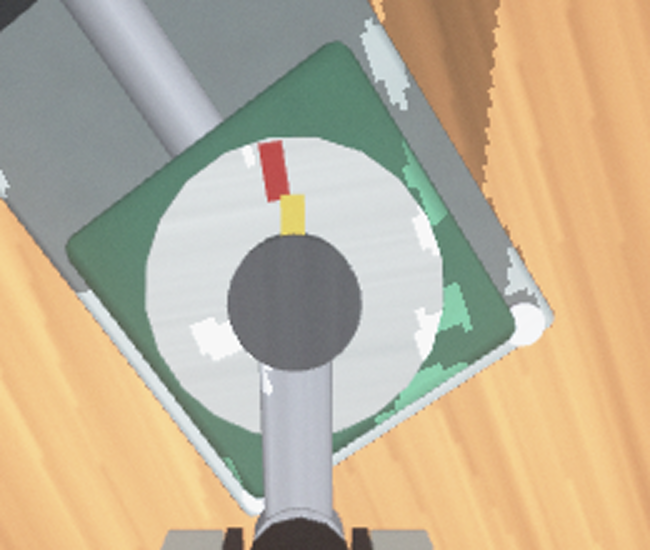

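It's slipping: the force is level at 11 N. The red mark at (274,171) is about 0.14 rad off the pointer at (293,214), measured from the hub at (295,302). Two more small rows will give a margin.

```bash
python3 -m inch '[[[0.0006,-0.0116,0,0,0,0.0318,1],[0.0006,-0.0116,0,0,0,0.0318,1],[0,0,0,0,0,0,1]]]'
python3 chk.py d4
```

```text
t: 16.7
eef_pos: [0.5388, 0.2139, 0.0883]
ee_rot: [3.139, -0.003, -2.173]
force: [-9.0, -0.3, 7.1]
width: 0.0237
F tool [ 5.4  7.3 -7.1] r 0.0564 ang 0.973 yaw -2.173 w 0.0237
```

View pics/d4.png

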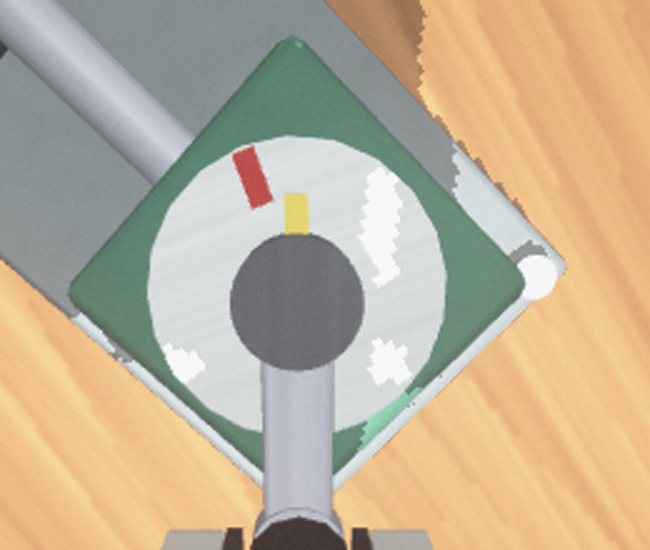

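The slip is now about 0.35 rad: red at (252,178), pointer straight up at (297,214). I'll let go and rise.

```bash
python3 -m inch '[[[0,0,0,0,0,0,0.5],[0,0,0,0,0,0,0.2],[0,0,0,0,0,0,0],[0,0,0,0,0,0,0],[0,0,0,0,0,0,0],[0,0,0,0,0,0,0],[0,0,-0.03,0,0,0,0],[0,0,-0.06,0,0,0,0],[0,0,-0.08,0,0,0,0],[0,0,-0.08,0,0,0,0],[0,0,-0.08,0,0,0,0],[0,0,0,0,0,0,0],[0,0,0,0,0,0,0]]]'
python3 - <<'E'
from h import *
from station import *
import pickle
c=camera_info('wrist')
w=grab_frame('wrist');cv2.imwrite('pics/e1.png',w);pickle.dump(c,open('e1.pkl','wb'))
cv2.imwrite('pics/e1z.png',cv2.resize(w[0:230,100:400],None,fx=2.6,fy=2.6,interpolation=cv2.INTER_CUBIC))
cv2.imwrite('pics/e2.png',grab_frame('top'));cv2.imwrite('pics/e3.png',grab_frame('scene'))
E
```

```text
t: 18.05
eef_pos: [0.5413, 0.2149, 0.2548]
ee_rot: [-3.141, 0.003, -2.172]
force: [0.3, -0.2, -1.2]
width: 0.0879
```

View pics/e1z.png

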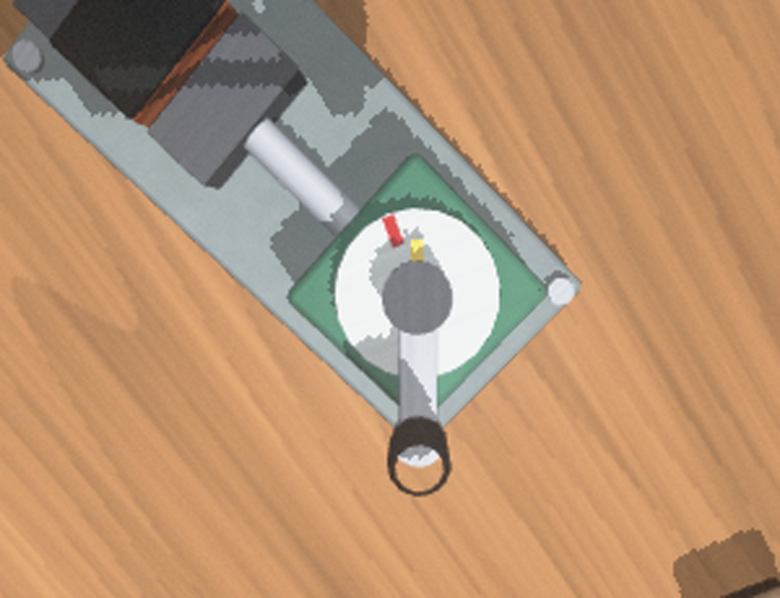

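View pics/e3.png

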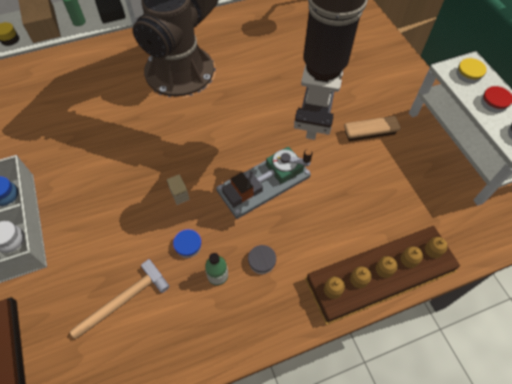

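Run:
```python
import cv2,numpy as np
f=lambda i,x,y,w,h,k:cv2.resize(i[y:y+h,x:x+w],None,fx=k,fy=k,interpolation=cv2.INTER_CUBIC)
a=cv2.imread('pics/e2.png');b=cv2.imread('pics/e3.png')
cv2.imwrite('pics/e4.png',np.vstack([f(a,195,185,100,60,6),cv2.resize(f(b,205,140,100,60,6),(600,240))]))
```

```text
(no output)
```

View pics/e4.png

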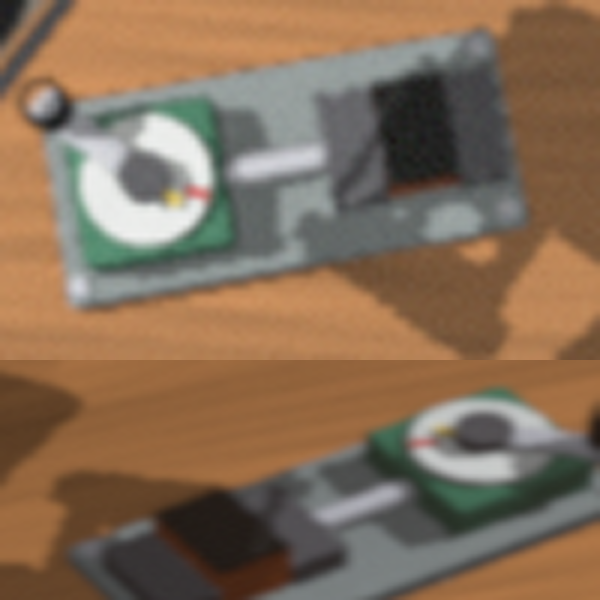

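The heel stands square between both jaws, centred on them, and the gripper is clear. I'm handing in.

```bash
python3 -c "
from station import *
s=get_state();print(s['t'],s['force'],s['eef_pos']);print(job_done())"
```

```text
18.2 [-0.42740462  0.47520183 -0.66588635] [0.54041665 0.21418349 0.25246346]
the job is handed in; nothing more can be done
None
```

I stood the brown heel on the vice bed, cranked it clamped until the clutch slipped, let go, and handed the job in at 18.2 s. No verdict is reported on hand-in.

- **Placing:** before cranking, the heel stood at about x = 0.5 mm and y = -63.6 mm in the vice frame, with its long sides within about 0.01 rad of the jaws.
- **Cranking:** the crank turned freely for about 1.9 rad at 4–6 N on the knob. The force then rose to a level 11–12 N with the clutch slipping, and held 7.3 N with the hand stopped, a little under the 8–10 N the brief gives. The slip measured about 0.35 rad in the wrist picture, both before and after letting go (allowed 0.1 to 0.8 rad).
- **After letting go:** the pictures show the heel upright and square between both jaws. The gripper is raised clear with no contact force. The bystanders in the scene view are where they were.
- **Not measured at the end:** I checked the final heel position by eye only. I also could not measure the jaw's clamping force directly; I take it as met because the clutch slipped.
- **Where measurements disagreed:** the first two-camera heights came out 4–5 mm low. The crank axis was up to 1.5 mm off my estimate, which put 3–7 N of side load on the knob while turning. Neither affected the result.

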